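# Set up the sourdough starter station

## Task

Set out the starter things on the three cork mats: stand the wide glass jar in the middle of the end mat next to the big white crock, the narrow glass jar in the middle of the end mat farthest from the crock, and the steel measuring cup, mouth up, in the middle of the mat between them. Each jar gets its own steel lid laid flat and centred on its mouth, not screwed: the larger lid on the wide jar, the smaller on the narrow jar. Do not tip either jar over on the way.

Things in the scene. Friction and masses are not known exactly. Their poses are not given: they have to be found in the camera images.
- wide_jar_mid (a point): wide jar: clear glass, open top, upright and loose, 66 mm in diameter and 90 mm high; the straight wall runs up to 70 mm, then a shoulder narrows to a neck of 58 mm outer diameter at the mouth; about 0.26 kg. The point is on the axis, half-way up (45 mm above its underside); z points up out of the mouth
- narrow_jar_mid (a point): narrow jar: clear glass, open top, upright and loose, 50 mm in diameter and 110 mm high; the straight wall runs up to 90 mm, then a shoulder narrows to a neck of 42 mm outer diameter at the mouth; about 0.20 kg. The point is on the axis, half-way up (55 mm above its underside); z points up out of the mouth
- cup_mid (a point): measuring cup: a straight-sided stainless steel cup without handle, open top, upright and loose, 54 mm in diameter and 70 mm high; about 0.12 kg. The point is on the axis, half-way up (35 mm); z points up out of the mouth
- wide_lid_mid (a point): larger lid, for the wide jar: flat steel disc with a ribbed edge, flat underside, lying loose, 64 mm in diameter (66 mm over the ribs, which are look only) and 16 mm thick. The point is at its centre, half-way up (8 mm); z points up
- narrow_lid_mid (a point): smaller lid, for the narrow jar: flat steel disc with a ribbed edge, flat underside, lying loose, 48 mm in diameter (50 mm over the ribs, which are look only) and 16 mm thick. The point is at its centre, half-way up (8 mm); z points up
- mat_left: round cork mat with a thin dark edge, fixed, 90 mm in diameter, 5 mm thick: of the three alike mats, the one farthest to the robot's left (largest y). Origin: centre of its underside, on the shelf
- mat_middle: round cork mat with a thin dark edge, fixed, 90 mm in diameter, 5 mm thick: the middle one of the three. Origin: centre of its underside, on the shelf
- mat_right: round cork mat with a thin dark edge, fixed, 90 mm in diameter, 5 mm thick: the one farthest to the robot's right (smallest y). Origin: centre of its underside, on the shelf
- crock: big white ceramic crock, open, fixed, 120 mm in diameter and 110 mm high; it stands just beyond one end of the row of mats, on the left (y above 0) or on the right (y below 0), while a grey flour tin with a wooden lid, 110 mm in diameter and 111 mm high, stands beyond the other end. Origin: centre of its underside
Not all that is in view belongs to the job. Leave any red look-alike of the part that bears cup_mid alone. What is shaped like the mat_middle but green is not meant.

How it is judged:
At the end, for the whole second after the job is handed in: Wide jar on the end mat by the crock, narrow jar on the far end mat, cup on the middle mat, each within 14 mm of the mat's centre; larger lid on the wide jar within 10 mm, smaller on the narrow jar within 8 mm of the axis; all at resting height within 4 mm, upright within 0.1 rad, at rest (((world y of crock above 0 m and horizontal distance between wide_jar_mid and mat_left below 0.014 m and horizontal distance between narrow_jar_mid and mat_right below 0.014 m) or (world y of crock below 0 m and horizontal distance between wide_jar_mid and mat_right below 0.014 m and horizontal distance between narrow_jar_mid and mat_left below 0.014 m)) and horizontal distance between cup_mid and mat_middle below 0.014 m and horizontal distance between wide_lid_mid and wide_jar_mid below 0.01 m and horizontal distance between narrow_lid_mid and narrow_jar_mid below 0.008 m and height (world z) of wide_jar_mid between 0.046 and 0.054 m and angle between each of wide_jar_mid, narrow_jar_mid, cup_mid, wide_lid_mid, narrow_lid_mid's own z axis and vertical below 0.1 rad and height (world z) of narrow_jar_mid between 0.056 and 0.064 m and height (world z) of cup_mid between 0.036 and 0.044 m and height (world z) of wide_lid_mid between 0.099 and 0.107 m and height (world z) of narrow_lid_mid between 0.119 and 0.127 m and linear speed of each of wide_jar, narrow_jar, cup, wide_lid, narrow_lid below 0.02 m/s); the robot touches nothing.
It fails at once if a glass jar is tipped over (leans more than 0.7 rad) (angle between any of wide_jar_mid, narrow_jar_mid's own z axis and vertical above 0.7 rad).
It also fails if it takes over 136 s, if anything falls off the work surface, if the arm or the gripper's body presses on something with over 40 N, if the wrist force passes 120 N, or if a joint passes its speed limit or range.

## Robot

A 6-joint arm with a two-finger parallel gripper is mounted at the origin on the work surface. World frame = base frame: x ahead of the robot, y to its left, z up, the work surface at z = 0. Lengths are in m, angles in rad, forces in N, time in s.
With the tool pointing down it reaches from about 0.35 to 1 m from the base axis. Payload 7.1 kg.
Tool frame: the origin (TCP) lies between the finger pads; the fingertips stand 22 mm ahead of it and the grasp point (between the pads) lies 3 mm ahead of it; z points along the fingers, y is the line along which they close (so a half turn about z gives the same grasp; the last joint's range is limited). The gripper opens to 85 mm and grips with 20 to 120 N. Pads are 22 mm wide; open, the fingers measure 114 mm over their backs; the gripper's body (76 mm by 85 mm) begins 54 mm behind the grasp point. The pads swing forward as they close: fully open they stand 13 mm farther back than shut.
Start: joints at [1.125, 0.423, 1.63, -0, 1.089, -0.019], TCP at [0.259, 0.569, 0.253] pointing down, gripper open.
Joint ranges: [-3, 3], [-0.9, 2.11], [0.09, 2.58], [-1.31, 4.45], [0.11, 2.69], [-2.54, 2.54]. Speed limits (rad/s): [2.39, 2.39, 3.01, 3.14, 3.14, 3.14].

## Interface

Orientations are given as a rotation vector (axis times angle).
In Python, from rig import manip gives the robot as it stands. The module is installed in compiled form; this text tells all that it offers. Calls block until the motion is done:
- manip.move_to(position, orientation): joint-space move of the TCP to a pose.
- manip.servo_line(position, orientation=None, rate=0.15): straight line of the TCP; orientation=None keeps the orientation; rate is the mean speed in m/s.
- manip.set_joints(angles): joint-space move.
- manip.command_gripper(opening, f_grip=None): finger opening in m; f_grip is the grip in N (None keeps the last); returns when the fingers have stopped.
- manip.hold(seconds).
- manip.solve_ik(position, orientation): joint angles nearest the present ones, or None.
- manip.camera(name): name is "scene" or "top" or "wrist"; returns a dict with "image" (384x512x3 uint8, red, green, blue), "fx", "fy", "cx", "cy" (pixels), "cam_to_world" (4x4, takes a point from camera to world coordinates); the wrist camera has in their place "mount" (4x4, takes a point from camera to tool coordinates, whose origin is the TCP and whose axes are the flange's). Camera axes: x right, y down, z forward; pixel columns grow to the right and rows downward; lengths in m; the calibration is good to about 2 mm. A picture is of the moment at which its call begins: read the wrist's pose just before it. There is no depth.
A pose or a line that the arm cannot do raises manip.IKError and nothing moves.
- manip.sign_off(): hands the job in; it is judged then, once.
Readings, each from a call of its own:
- manip.get_time(): time.
- manip.get_joint_positions(): joint angles.
- manip.get_joint_vel(): joint speeds.
- manip.get_tau(): joint torques, N m.
- manip.get_position(): TCP position.
- manip.get_ee_rot(): TCP orientation.
- manip.get_contact_force(): force on the tool from outside, world axes, zero at the start.
- manip.get_torque(): the same for the moment, N m.
- manip.get_width(): finger opening in m.
- manip.get_grip_force(): force on a finger pad.
Only numpy, scipy, OpenCV 4.12 (cv2) and the standard library are available. Lean on these libraries where they do the work, as an engineer would, in place of code of your own. Each camera call takes 0.05 s, during which the arm holds its last target. There are 200 camera calls.

## Working session

There is one attempt and no reset: what is moved stays moved. The work goes in short steps, each a Python script; the robot and the scene stay as the last script left them, time stands still between calls to the robot, and variables do not carry over. Pictures are saved under pics/ and viewed, at most 14 in all, crops included, and the job is handed in when it is done.

```bash
mkdir -p pics; python3 - <<'E'
from rig import manip
import cv2,numpy as np
for n in ("scene","top"):
    c=manip.camera(n); cv2.imwrite(f"pics/{n}0.png",cv2.resize(c["image"][:,:,::-1],(800,600),interpolation=cv2.INTER_CUBIC))
    print(n,c["fx"],c["fy"],c["cx"],c["cy"]); print(np.round(c["cam_to_world"],4).tolist())
c=manip.camera("wrist");print(c["fx"],np.round(c["mount"],4).tolist(),manip.get_position(),manip.get_ee_rot(),manip.get_time())
E
```

```text
scene 353.34021757866543 353.34021757866543 253.31694324994075 190.8358665220404
[[-0.4669, 0.6958, -0.5457, 1.0813], [0.8842, 0.3743, -0.2793, 0.2886], [0.0099, -0.6129, -0.7901, 0.9238], [0.0, 0.0, 0.0, 1.0]]
top 432.4072012865719 432.4072012865719 255.8400361680636 193.86566869719167
[[-0.0119, -0.9977, 0.0672, 0.4202], [-0.9994, 0.0142, 0.0329, -0.027], [-0.0338, -0.0668, -0.9972, 1.076], [0.0, 0.0, 0.0, 1.0]]
328.1658485534748 [[0.0004, -0.9552, -0.2959, 0.0755], [1.0, 0.0007, -0.0007, -0.0006], [0.0009, -0.2959, 0.9552, -0.1198], [0.0, 0.0, 0.0, 1.0]] [0.25852914 0.56858739 0.25270617] [-6.65252351e-01 -3.07007705e+00  1.88159230e-03] 0.15
```

View pics/scene0.png

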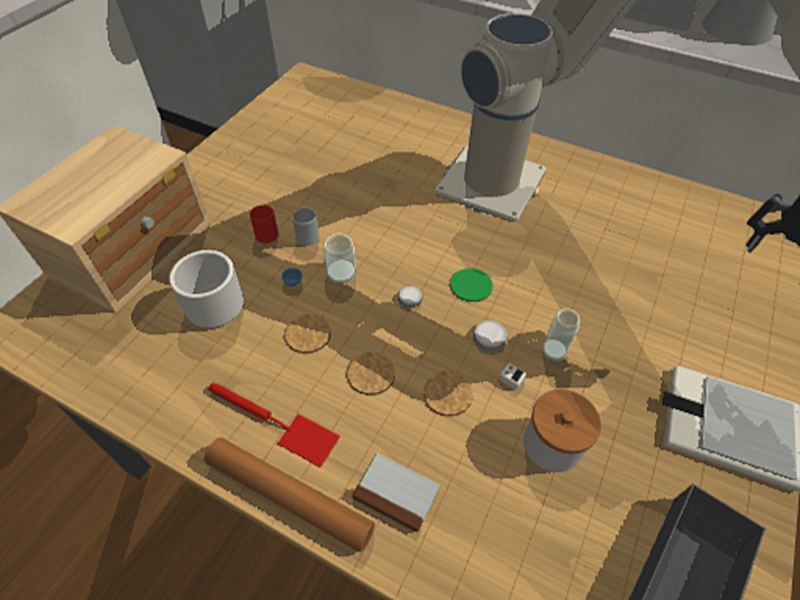

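View pics/top0.png

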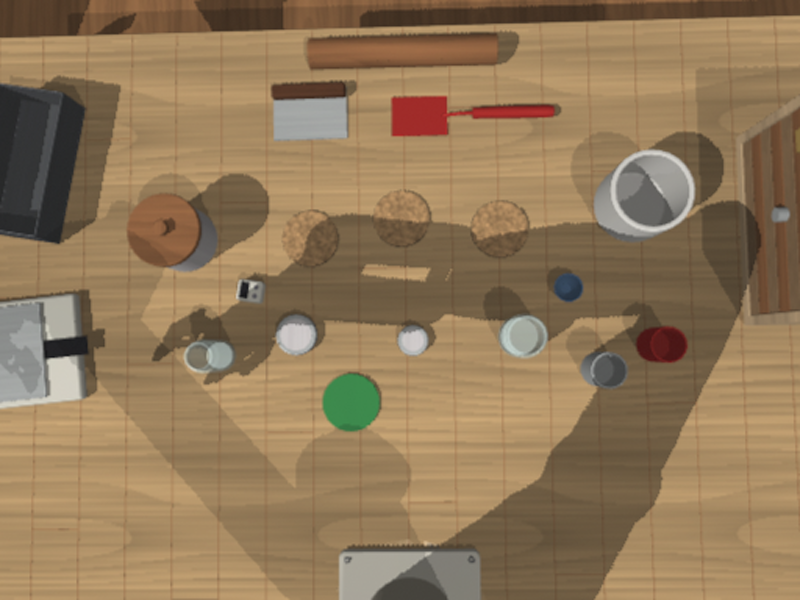

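The scene view shows the crock at (207,287) and the tin at (562,430). The mats are at (307,334), (371,373) and (448,393).

In the top view (left is +y), the crock is at (635,205), so y<0 and mat_right (500,228) is the one next to it. The other mats are middle (402,218) and left (310,238).

Candidates in the top view:
- **Cup:** steel at (608,371) or red at (662,344). Steel fits; red is the decoy.
- **Mats:** three cork ones, or the green disc at (351,402). The green disc is the decoy.
- **Lids:** (296,334) is the larger and (413,339) the smaller.
- **Jars:** (523,336) looks wide and (208,356) narrow.

I'll triangulate these and confirm in one enlarged crop.

```bash
cat > h.py <<'E'
from rig import manip
import numpy as np, cv2
from scipy.spatial.transform import Rotation as R
def ray(c,u,v,T=None):
    T=c["cam_to_world"] if T is None else T
    d=T[:3,:3]@np.array([(u-c["cx"])/c["fx"],(v-c["cy"])/c["fy"],1.]); return T[:3,3],d
def at_z(o,d,z): return o+d*(z-o[2])/d[2]
def tri(rays):
    A=0;b=0
    for o,d in rays:
        d=d/np.linalg.norm(d);P=np.eye(3)-np.outer(d,d);A=A+P;b=b+P@o
    p=np.linalg.solve(A,b)
    return p,max(np.linalg.norm(np.cross(p-o,d/np.linalg.norm(d))) for o,d in rays)
def down(th):  # tool y (closing line) along angle th in the xy plane
    y=np.array([np.cos(th),np.sin(th),0]);z=np.array([0,0,-1.])
    return R.from_matrix(np.c_[np.cross(y,z),y,z]).as_rotvec()
def best(p,th):  # half turn with the last joint nearest mid range
    q=[(abs(s[5]),t) for t in (th,th+np.pi) if (s:=manip.solve_ik(p,down(t))) is not None]
    return down(min(q)[1])
def wristT():
    T=np.eye(4);T[:3,:3]=R.from_rotvec(manip.get_ee_rot()).as_matrix();T[:3,3]=manip.get_position();return T
def wrist():
    T=wristT();c=manip.camera("wrist");return c,T@c["mount"]
E
python3 - <<'E'
from h import *
t=manip.camera("top");s=manip.camera("scene");k=1.5625
pts=dict(mat_left=((310,238),(448,393),.005),mat_mid=((402,218),(371,373),.005),mat_right=((500,228),(307,334),.005),
wide_rim=((523,336),(339,243),.09),narrow_rim=((197,356),(567,317),.11),cup_rim=((608,371),(305,214),.07),wlid=((296,334),(490,333),.014),nlid=((413,339),(410,295),.014))
for n,(a,b,z) in pts.items():
    r=[ray(t,a[0]/k,a[1]/k),ray(s,b[0]/k,b[1]/k)]
    p,e=tri(r);print(n,np.round(p,3),"res",round(e,4),"top@z",np.round(at_z(*r[0],z),3)[:2],"scene@z",np.round(at_z(*r[1],z),3)[:2])
cr=t["image"][120:280,100:450,::-1];cv2.imwrite("pics/crop.png",cv2.resize(cr,(800,366),interpolation=cv2.INTER_CUBIC))
E
```

```text
mat_left [0.599 0.153 0.005] res 0.0012 top@z [0.599 0.151] scene@z [0.598 0.154]
mat_mid [0.628 0.004 0.003] res 0.0016 top@z [0.629 0.003] scene@z [0.629 0.006]
mat_right [ 0.61  -0.153  0.002] res 0.0008 top@z [ 0.61  -0.153] scene@z [ 0.611 -0.15 ]
wide_rim [ 0.437 -0.173  0.095] res 0.0013 top@z [ 0.436 -0.173] scene@z [ 0.433 -0.177]
narrow_rim [0.413 0.296 0.114] res 0.0002 top@z [0.413 0.298] scene@z [0.41  0.296]
cup_rim [ 0.384 -0.296  0.076] res 0.0004 top@z [ 0.383 -0.298] scene@z [ 0.378 -0.3  ]
wlid [0.444 0.173 0.017] res 0.001 top@z [0.445 0.173] scene@z [0.442 0.173]
nlid [ 0.434 -0.011  0.017] res 0.0014 top@z [ 0.435 -0.012] scene@z [ 0.431 -0.011]
```

View pics/crop.png

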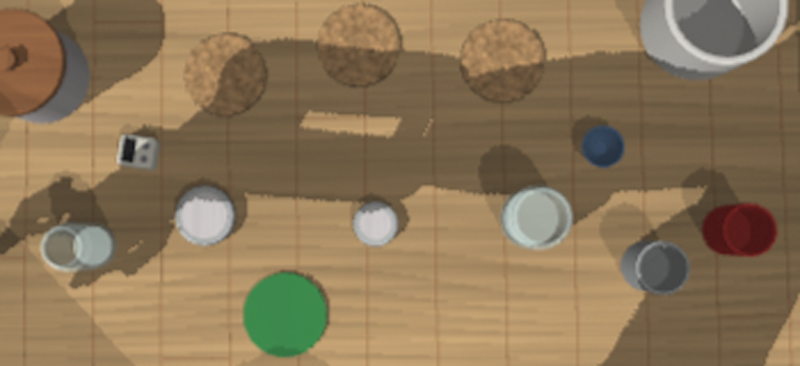

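The crop confirms all identities: the wide jar at (537,217) has roughly a 68 px rim, the narrow jar is at (75,246), the steel cup at (655,267), the large lid at (205,214) and the small lid at (376,222). Heights agree within 6 mm. I'll start with the narrow jar.

```bash
cat >> h.py <<'E'
def go(xy,z,th,rate=None):
    p=[*xy,z];o=best(p,th)
    manip.move_to(p,o) if rate is None else manip.servo_line(p,o,rate)
def pick(xy,z,th,f=45,hi=.22):
    go(xy,hi,th);manip.command_gripper(.085);o=manip.get_ee_rot()
    manip.servo_line([*xy,z],None,.2);print("down F",np.round(manip.get_contact_force(),1))
    manip.command_gripper(0.,f);print("w",round(manip.get_width(),4),"grip",manip.get_grip_force())
    manip.servo_line([*xy,hi],None,.2);print("lifted w",round(manip.get_width(),4),"t",manip.get_time())
def place(xy,z,th,hi=.22,opening=.085):
    go(xy,hi,th);manip.servo_line([*xy,z+.02],None,.2);manip.servo_line([*xy,z],None,.04)
    print("set F",np.round(manip.get_contact_force(),1));manip.command_gripper(opening)
    manip.servo_line([*xy,hi],None,.2);print("t",manip.get_time())
E
python3 - <<'E'
from h import *
pick((.412,.297),.075,0)
place((.599,.152),.081,0)
c=manip.camera("top");cv2.imwrite("pics/t1.png",cv2.resize(c["image"][100:280,80:450,::-1],(800,389),interpolation=cv2.INTER_CUBIC))
E
```

```text
down F [ 0.7 -0.2 -0.2]
w 0.0483 grip 45.882633200408236
lifted w 0.0478 t 3.85
set F [-1.4 -0.3  3.9]
t 7.4833
```

View pics/t1.png

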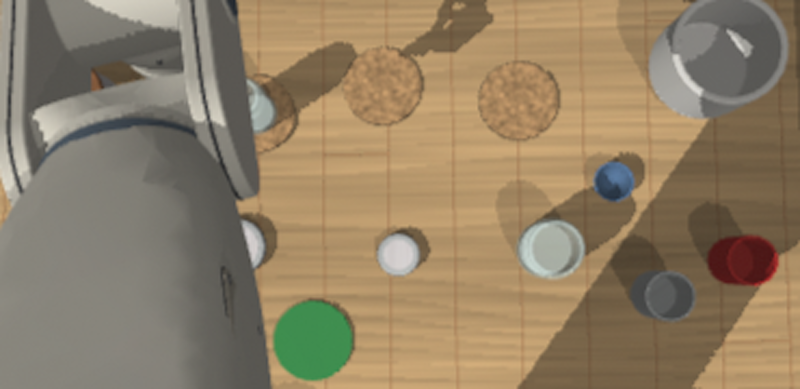

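The narrow jar stands on mat_left (about (262,108), partly hidden by the arm) and nothing else moved. The wide jar and the cup are next.

```bash
python3 - <<'E'
from h import *
pick((.436,-.174),.057,0)
place((.610,-.152),.063,0)
pick((.383,-.297),.045,.34,f=35)
place((.628,.004),.051,0)
go((.40,-.30),.3,0)
for n in ("top","scene"):
    c=manip.camera(n);im=c["image"][:,:,::-1];cv2.imwrite(f"pics/{n}2raw.png",im)
    im=im[100:280,80:450] if n=="top" else im[130:330,90:460]
    cv2.imwrite(f"pics/{n}2.png",cv2.resize(im,(800,int(800*im.shape[0]/im.shape[1])),interpolation=cv2.INTER_CUBIC))
print(manip.get_time())
E
```

```text
down F [-0.4 -0.5  0.8]
w 0.0634 grip 48.9071592989967
lifted w 0.0634 t 11.375
set F [-3.1  0.7  5.9]
t 14.875
down F [ 0.4 -0.4  0.1]
w 0.0541 grip 35.40631469339132
lifted w 0.0543 t 18.5833
set F [-2.2  0.8  6. ]
t 22.975
24.5167
```

View pics/top2.png

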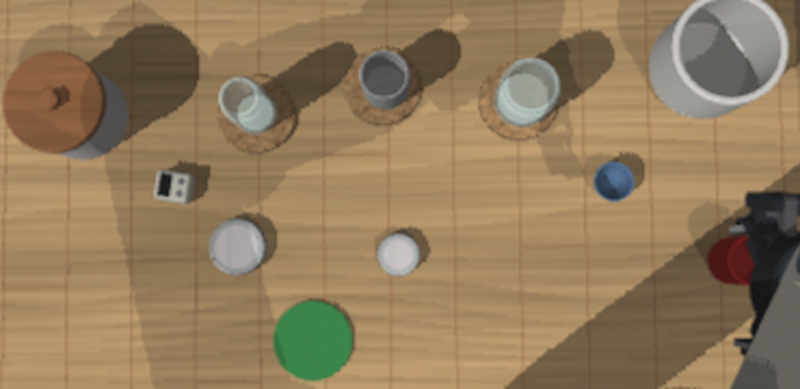

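View pics/scene2.png

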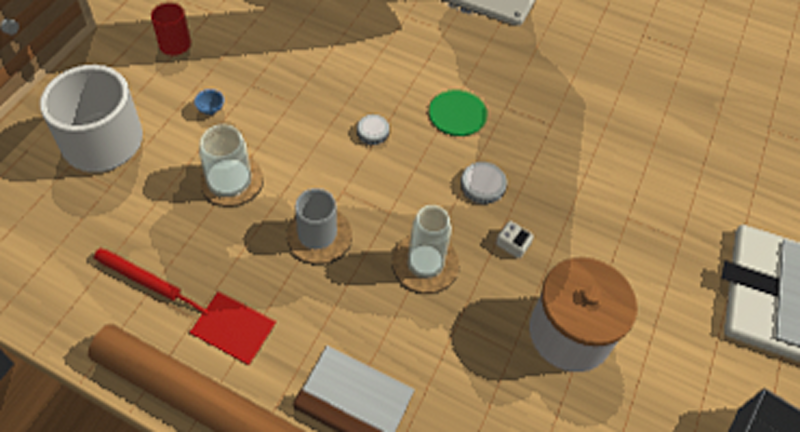

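All three pieces stand upright on their mats in both views: in the top crop, rims at (240,102), (384,79) and (528,91), mats at (258,112), (384,86) and (518,101). I'll measure the offsets, then try the small lid with a careful force-checked descent.

```bash
python3 - <<'E'
from h import *
t=manip.camera("top");s=manip.camera("scene");k=800/370
for n,a,b,z in (("narrow",(240,102),(433,221),.115),("cup",(384,79),(316,205),.075),("wide",(528,91),(222,142),.095),("wlid",(237,246),(485,180),.016),("nlid",(399,254),(373,127),.016)):
    r=[ray(t,a[0]/k+80,a[1]/k+100),ray(s,b[0]/k+90,b[1]/k+130)];p,e=tri(r)
    print(n,np.round(p,3),round(e,4),np.round(at_z(*r[0],z),3)[:2],np.round(at_z(*r[1],z),3)[:2])
# wrist views: small lid, narrow jar
for i,xy in enumerate([(.36,-.011),(.53,.152)]):
    go(xy,.26,np.pi/2);c,T=wrist()
    np.savez(f"w{i}.npz",T=T,fx=c["fx"],fy=c["fy"],cx=c["cx"],cy=c["cy"])
    cv2.imwrite(f"pics/w{i}.png",c["image"][:,:,::-1])
    P=np.linalg.inv(T)@np.array([*[(.434,-.011,.016),(.599,.152,.115)][i],1]);print("expect px",c["fx"]*P[0]/P[2]+c["cx"],c["fy"]*P[1]/P[2]+c["cy"])
a,b=cv2.imread("pics/w0.png"),cv2.imread("pics/w1.png");cv2.imwrite("pics/w01.png",cv2.resize(np.hstack([a,b]),(800,300)))
E
```

```text
narrow [0.594 0.152 0.106] 0.0007 [0.593 0.15 ] [0.599 0.154]
cup [0.623 0.001 0.07 ] 0.0003 [0.622 0.   ] [0.626 0.003]
wide [ 0.605 -0.154  0.088] 0.0017 [ 0.602 -0.152] [ 0.609 -0.153]
wlid [0.444 0.174 0.017] 0.0023 [0.445 0.172] [0.442 0.176]
nlid [ 0.433 -0.011  0.016] 0.0015 [ 0.433 -0.013] [ 0.432 -0.01 ]
expect px 250.4823100744885 85.57616602009277
expect px 252.35558182161384 252.3976699583893
```

View pics/w01.png

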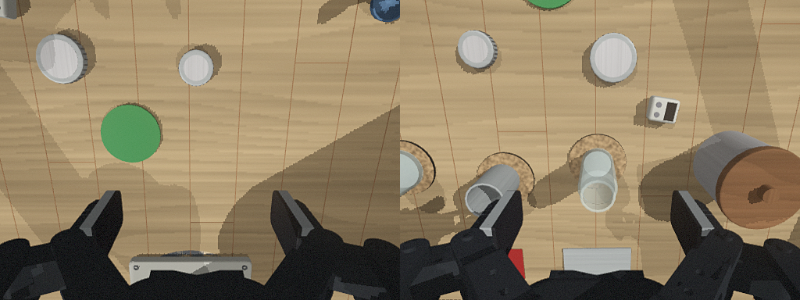

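The wrist views agree with the estimates: the small lid is at (195,68) in the left half against an expected (196,67), and the narrow jar's mouth is at (599,195) in the right half against an expected (597,197). Lids next, finding the shelf with the fingertips.

```bash
cat >> h.py <<'E'
def picklid(xy,opn,th=0,hi=.22):
    go(xy,hi,th);manip.command_gripper(opn);manip.servo_line([*xy,.034],None,.2);manip.hold(.2)
    f0=manip.get_contact_force()[2];z=.034
    while z>.012:
        z-=.0015;manip.servo_line([*xy,z],None,.03);f=manip.get_contact_force()[2]-f0
        if f>4: break
    zc=manip.get_position()[2];print("contact z",zc,"F",f)
    zg=zc+.0025;manip.servo_line([*xy,zg],None,.03);manip.command_gripper(0.,40)
    print("w",manip.get_width(),"grip",manip.get_grip_force(),"F",manip.get_contact_force())
    manip.servo_line([*xy,hi],None,.2);print("lifted w",manip.get_width(),"t",manip.get_time());return zg
E
python3 - <<'E'
from h import *
zg=picklid((.4335,-.0115),.062);print("zg",zg)
go((.52,.10),.26,0);c,T=wrist();cv2.imwrite("pics/held.png",c["image"][:,:,::-1])
E
```

```text
contact z 0.01644767304480691 F 8.779941959049738
w 0.04650151468521654 grip 42.70519321435131 F [-2.00168513 -0.02619175 15.09666252]
lifted w 0.04629047604337199 t 36.4833
zg 0.01894767304480691
```

View pics/held.png

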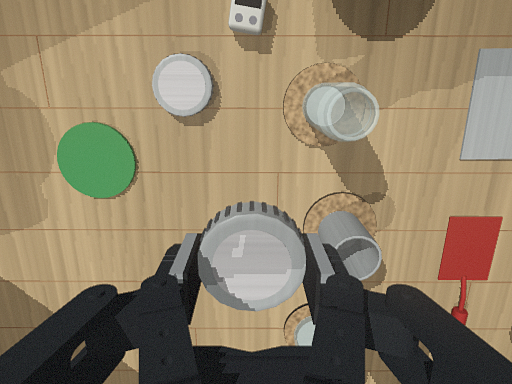

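The small lid is held flat between the pads, its top centred at about (252,257). I'll compute its offset in the tool frame and place it accordingly.

```bash
cat >> h.py <<'E'
def held_off(px,ztool):  # world xy offset of a held point from the TCP
    c=manip.camera("wrist");o,d=ray(c,*px,T=c["mount"]);p=at_z(o,d,ztool)
    return p,(R.from_rotvec(manip.get_ee_rot()).as_matrix()@p)[:2]
def placelid(target,zg,top,off):
    xy=np.array(target)-off;go(xy,.24,0);z=zg+top
    manip.servo_line([*xy,z+.015],None,.2);f0=manip.get_contact_force()[2]
    manip.servo_line([*xy,z+.0008],None,.03);print("set dF",manip.get_contact_force()[2]-f0)
    manip.command_gripper(.085);manip.servo_line([*xy,.25],None,.2);print("t",manip.get_time())
E
python3 - <<'E'
from h import *
p,off=held_off((252,257),.003);print(p,off)
assert np.linalg.norm(off)<.008
placelid((.598,.152),.019,.115,off)
zg=picklid((.4435,.1735),.079);print("zg",zg)
go((.52,-.02),.26,0);c,T=wrist();cv2.imwrite("pics/held2.png",c["image"][:,:,::-1])
E
```

```text
[5.54907150e-03 8.14442219e-05 3.00000000e-03] [7.51847102e-05 5.54699528e-03]
set dF 0.5355287800374746
t 40.1083
contact z 0.011433266800164491 F -0.05367507450140607
w 0.06269468322802951 grip 46.40934136550641 F [-2.27009338 -2.51399757 32.3458278 ]
lifted w 0.06281329936849632 t 47.8
zg 0.013933266800164492
```

View pics/held2.png

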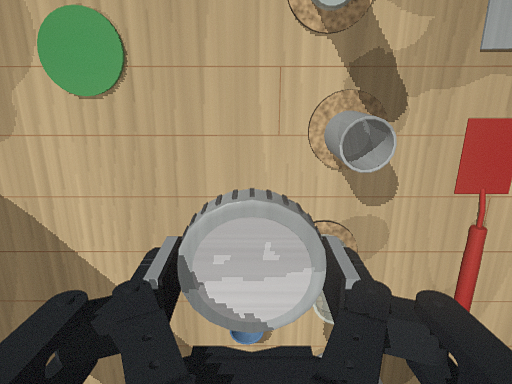

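The large lid is held flat; its top face spans rows 203–332, centred at about (252,267), with the ribbed side visible above it. The fingertips pressed on the shelf a little while closing, so I'll set this lid down on contact.

```bash
python3 - <<'E'
from h import *
p,off=held_off((252,267),.0);print(p,off)
assert np.linalg.norm(off)<.008
xy=np.array((.609,-.153))-off;go(xy,.24,0)
z=.095+.022;manip.servo_line([*xy,z],None,.2);manip.hold(.2);f0=manip.get_contact_force()[2]
while z>.095+.013:
    z-=.001;manip.servo_line([*xy,z],None,.03);f=manip.get_contact_force()[2]-f0
    if f>2: break
print("set z-top",z-.095,"dF",f)
manip.command_gripper(.085);manip.servo_line([*xy,.25],None,.2)
go((.40,-.30),.3,0);print(manip.get_time())
for n in ("top","scene"):
    c=manip.camera(n);im=c["image"][:,:,::-1]
    im=im[120:180,170:350] if n=="top" else im[180:270,170:310]
    cv2.imwrite(f"pics/{n}3.png",cv2.resize(im,None,fx=800/im.shape[1] if n=="top" else 5,fy=800/im.shape[1] if n=="top" else 5,interpolation=cv2.INTER_CUBIC))
E
```

```text
[2.59665659e-03 7.92370440e-05 0.00000000e+00] [7.54625190e-05 2.59676885e-03]
set z-top 0.015999999999999986 dF 2.5960258015071096
54.1333
```

View pics/top3.png

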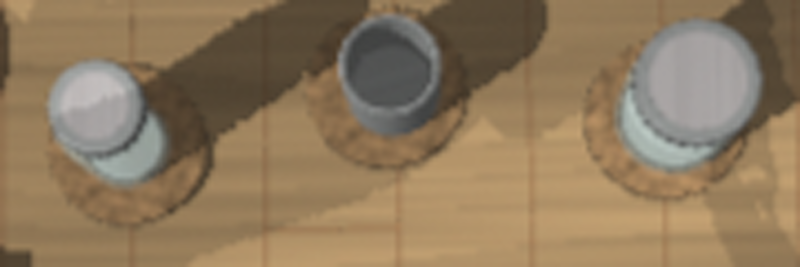

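View pics/scene3.png

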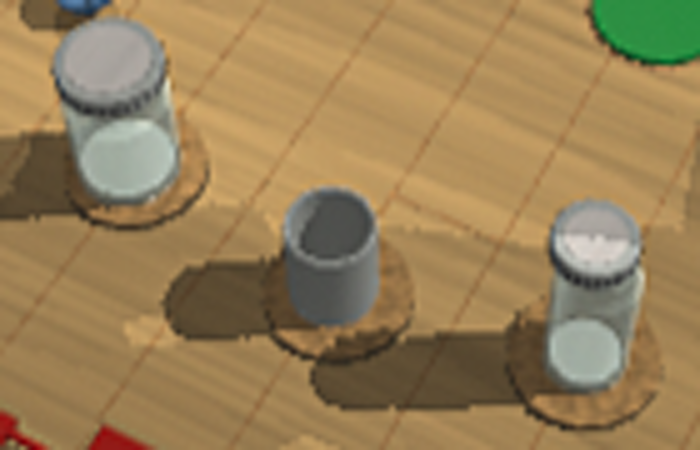

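In both views the lids lie flat on their jars: top crop lids at (97,107) and (698,82), cup rim at (390,70). One numeric check on centring follows.

```bash
python3 - <<'E'
from h import *
t=manip.camera("top");s=manip.camera("scene");k=800/180
for n,a,b,z in (("nlid",(97,107),(595,240),.131),("wlid",(698,82),(109,66),.111),("cup",(390,70),(330,226),.075),("matL",(131,143),(585,360),.005),("matM",(386,88),(339,300),.005),("matR",(667,118),(139,168),.005)):
    r=[ray(t,a[0]/k+170,a[1]/k+120),ray(s,b[0]/5+170,b[1]/5+180)];p,e=tri(r)
    print(n,np.round(p,3),round(e,4),np.round(at_z(*r[0],z),3)[:2],np.round(at_z(*r[1],z),3)[:2])
go((.53,.152),.30,np.pi/2);out=[]
for xy,jar,z in (((.53,.152),(.599,.152),.131),((.54,-.153),(.609,-.153),.111)):
    go(xy,.30,np.pi/2);c,T=wrist()
    for h in (z,z-.016,.005):
        P=np.linalg.inv(T)@np.array([*jar,h,1]);print("px",np.round([c["fx"]*P[0]/P[2]+c["cx"],c["fy"]*P[1]/P[2]+c["cy"]],1),end=" ")
    out.append(c["image"][120:340,140:380,::-1])
cv2.imwrite("pics/fin.png",cv2.resize(np.hstack(out),(800,366),interpolation=cv2.INTER_CUBIC));print(manip.get_time())
E
```

```text
nlid [0.597 0.147 0.127] 0.0013 [0.597 0.145] [0.599 0.149]
wlid [ 0.608 -0.156  0.104] 0.0014 [ 0.608 -0.157] [ 0.612 -0.151]
cup [0.625 0.001 0.07 ] 0.0007 [ 0.624 -0.   ] [0.627 0.003]
matL [0.599 0.152 0.002] 0.0029 [0.599 0.149] [0.599 0.155]
matM [ 0.629  0.006 -0.003] 0.0016 [0.628 0.004] [0.632 0.01 ]
matR [ 0.608 -0.151  0.001] 0.0025 [ 0.608 -0.153] [ 0.609 -0.147]
px [252.9 240. ] px [252.9 232.9] px [252.6 197.3] px [250.9  91.3] px [250.9  91. ] px [251.   89.4] 58.6083
```

View pics/fin.png

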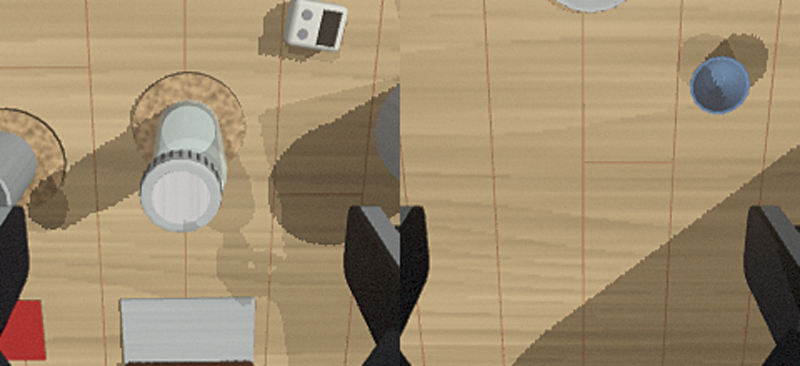

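In the left half, the narrow lid's centre is at (181,195), 4–5 mm to the −y side of the jar axis. The top view agrees: lid y is 0.146–0.147 and jar y about 0.152. The tolerance is 8 mm, so I'll re-grip the lid and shift it +5 mm in y. The wide lid is within about 4 mm of its 10 mm, so it stays.

```bash
python3 - <<'E'
from h import *
x,y=.598,.147
go((x,y),.24,0);manip.command_gripper(.07);manip.servo_line([x,y,.1355],None,.15)
manip.command_gripper(0.,30);print("w",manip.get_width(),manip.get_contact_force())
manip.servo_line([x,y,.143],None,.05);manip.servo_line([x,y+.005,.143],None,.03)
f0=manip.get_contact_force()[2];manip.servo_line([x,y+.005,.1363],None,.03);print("dF",manip.get_contact_force()[2]-f0)
manip.command_gripper(.085);manip.servo_line([x,y+.005,.24],None,.15)
go((.53,.152),.30,np.pi/2);c,T=wrist();a=c["image"][120:340,140:380,::-1]
go((.40,-.30),.3,0);b=manip.camera("top")["image"][120:180,170:350,::-1]
cv2.imwrite("pics/fin2.png",np.vstack([cv2.resize(np.hstack([a,a*0]),(800,333))[:, :800],cv2.resize(b,(800,267),interpolation=cv2.INTER_CUBIC)]));print(manip.get_time())
E
```

```text
w 0.04622251080692269 [-0.80156827  0.08750621  6.3394314 ]
dF 8.41108835088658
66.775
```

View pics/fin2.png

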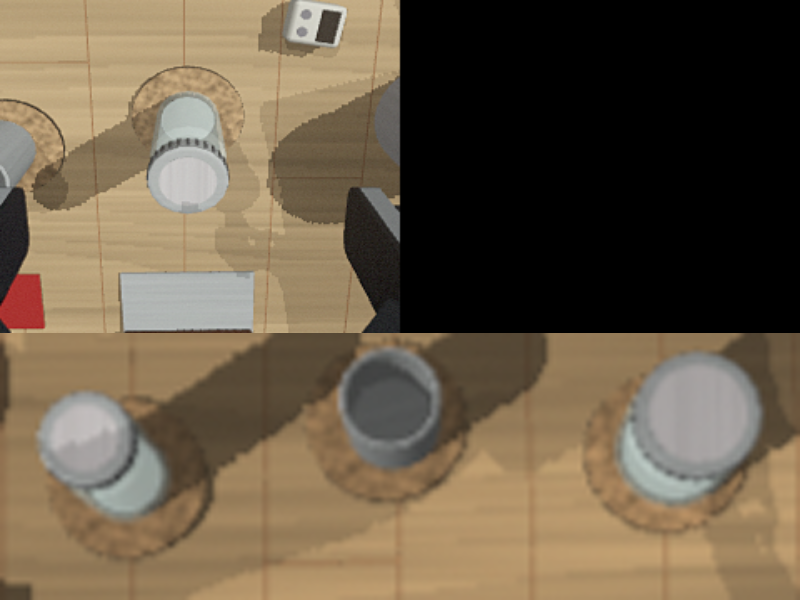

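The narrow lid now sits on the jar's axis: lid at (188,180), jar base at (188,118). Everything else is unchanged and the arm is clear, so I'm handing in.

```bash
python3 -c "
from rig import manip
print(manip.sign_off())"
```

```text
the job is handed in; nothing more can be done
None
```

I handed the job in at about 67 s of the 136 s allowed: by the last pictures both jars and the cup stand upright on their mats with the lids flat and centred, but the sign-off gave no verdict.

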